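# Reverse the row: stock tray to display rack

## Task

Move the four boxed goods standing in the grey stock tray on the shop counter into the empty wooden display rack, one to each compartment and in reverse order: the one at the left end of the tray goes to the right end of the rack, and so on along the row, so that the tray's right-hand one ends at the rack's left end. Stand each one upright on the floor of its compartment, setting it down rather than dropping it, knock none over, and let go of them all.

Things in the scene. Friction and masses are not known exactly. Their poses are not given: they have to be found in the camera images.
- guidebook: Small hardback travel guide standing on end, kraft covers and white pages: 62 (x) by 28 (y, its thickness) by 105 mm tall. Origin at the centre of its underside, z up; it starts upright in a tray pocket, its x axis within 6 degrees of the tray's x axis. About 150 g.
- carton: Rectangular kraft card-game carton with a pale paper band: 58 (x) by 40 (y) by 88 mm tall. Origin at the centre of its underside, z up; it starts upright in a tray pocket, its x axis within 6 degrees of the tray's x axis. About 180 g.
- tube: Round kraft puzzle tube with a pale paper lid, standing on end: diameter 40 mm, 102 mm tall. Origin at the centre of its underside, z up; it starts upright in a tray pocket, its x axis within 6 degrees of the tray's x axis. About 120 g.
- hexbox: Six-sided kraft gift box with a pale paper lid band: 40 mm across flats (a pair of flats faces its x axis), 46 mm across corners (a pair of corners along y), 84 mm tall. Origin at the centre of its underside, z up; it starts upright in a tray pocket, its x axis within 6 degrees of the tray's x axis. About 120 g.
- tray: Grey plastic stock tray, fixed to the counter: a base plate 100 (x) by 296 (y) by 4 mm carrying a row of four grey pockets, centred at y = -108, -36, +36 and +108 mm in its frame, whose inner floors lie 8 mm and rims 38 mm above its underside. Holds the four goods at the start. Origin at the centre of its underside, x away from the robot, y along the row (turned at most 17 degrees).
- rack: Light wooden display rack, empty at the start, fixed to the counter: 90 (x) by 296 (y) by 38 mm high, a row of four identical open-topped compartments, inside 78 (x) by 64 (y) mm, centred at y = -108, -36, +36 and +108 mm (x = 0) in its frame, floor 8 mm above the underside, walls reaching 30 mm above the floor. Origin at the centre of its underside, x away from the robot, y along the row (turned at most 17 degrees). It stands left or right of the tray.
- pocket_guidebook: One of the four identical grey open-topped pockets of the stock tray, fixed: outside 84 (x) by 70 (y) by 34 mm high, inner floor 4 mm above its origin, walls 3 mm. Origin at the centre of its underside, axes as the tray's. This is the pocket in which the travel guide starts; which position it has in the row differs at every start.
- pocket_carton: One of the four identical grey open-topped pockets of the stock tray, fixed: outside 84 (x) by 70 (y) by 34 mm high, inner floor 4 mm above its origin, walls 3 mm. Origin at the centre of its underside, axes as the tray's. This is the pocket in which the card-game carton starts; which position it has in the row differs at every start.
- pocket_tube: One of the four identical grey open-topped pockets of the stock tray, fixed: outside 84 (x) by 70 (y) by 34 mm high, inner floor 4 mm above its origin, walls 3 mm. Origin at the centre of its underside, axes as the tray's. This is the pocket in which the puzzle tube starts; which position it has in the row differs at every start.
- pocket_hexbox: One of the four identical grey open-topped pockets of the stock tray, fixed: outside 84 (x) by 70 (y) by 34 mm high, inner floor 4 mm above its origin, walls 3 mm. Origin at the centre of its underside, axes as the tray's. This is the pocket in which the six-sided box starts; which position it has in the row differs at every start.

How it is judged:
At the end, for the whole second after the job is handed in: All four stand in the rack in the reverse of the tray's order: within 20 mm of their compartment's centre along the row, 25 mm across it, underside within 4 mm of its floor, within 0.1 rad of upright, at rest (below 0.02 m/s) (((y of pocket_guidebook in the frame of tray between -0.123 and -0.093 m and y of guidebook in the frame of rack between 0.088 and 0.128 m) or (y of pocket_guidebook in the frame of tray between -0.051 and -0.021 m and y of guidebook in the frame of rack between 0.016 and 0.056 m) or (y of pocket_guidebook in the frame of tray between 0.021 and 0.051 m and y of guidebook in the frame of rack between -0.056 and -0.016 m) or (y of pocket_guidebook in the frame of tray between 0.093 and 0.123 m and y of guidebook in the frame of rack between -0.128 and -0.088 m)) and x of guidebook in the frame of rack between -0.025 and 0.025 m and z of guidebook in the frame of rack between 0.004 and 0.012 m and angle between each of guidebook, carton, tube, hexbox's own z axis and vertical below 0.1 rad and linear speed of each of guidebook, carton, tube, hexbox below 0.02 m/s and ((y of pocket_carton in the frame of tray between -0.123 and -0.093 m and y of carton in the frame of rack between 0.088 and 0.128 m) or (y of pocket_carton in the frame of tray between -0.051 and -0.021 m and y of carton in the frame of rack between 0.016 and 0.056 m) or (y of pocket_carton in the frame of tray between 0.021 and 0.051 m and y of carton in the frame of rack between -0.056 and -0.016 m) or (y of pocket_carton in the frame of tray between 0.093 and 0.123 m and y of carton in the frame of rack between -0.128 and -0.088 m)) and x of carton in the frame of rack between -0.025 and 0.025 m and z of carton in the frame of rack between 0.004 and 0.012 m and ((y of pocket_tube in the frame of tray between -0.123 and -0.093 m and y of tube in the frame of rack between 0.088 and 0.128 m) or (y of pocket_tube in the frame of tray between -0.051 and -0.021 m and y of tube in the frame of rack between 0.016 and 0.056 m) or (y of pocket_tube in the frame of tray between 0.021 and 0.051 m and y of tube in the frame of rack between -0.056 and -0.016 m) or (y of pocket_tube in the frame of tray between 0.093 and 0.123 m and y of tube in the frame of rack between -0.128 and -0.088 m)) and x of tube in the frame of rack between -0.025 and 0.025 m and z of tube in the frame of rack between 0.004 and 0.012 m and ((y of pocket_hexbox in the frame of tray between -0.123 and -0.093 m and y of hexbox in the frame of rack between 0.088 and 0.128 m) or (y of pocket_hexbox in the frame of tray between -0.051 and -0.021 m and y of hexbox in the frame of rack between 0.016 and 0.056 m) or (y of pocket_hexbox in the frame of tray between 0.021 and 0.051 m and y of hexbox in the frame of rack between -0.056 and -0.016 m) or (y of pocket_hexbox in the frame of tray between 0.093 and 0.123 m and y of hexbox in the frame of rack between -0.128 and -0.088 m)) and x of hexbox in the frame of rack between -0.025 and 0.025 m and z of hexbox in the frame of rack between 0.004 and 0.012 m); the robot touches nothing.
It fails at once if one of the four is knocked over (more than 40 degrees from upright) (angle between any of guidebook, carton, tube, hexbox's own z axis and vertical above 0.7 rad).
It fails at once if one of the four is dropped (faster than 0.7 m/s with no finger on it: a fall of some 25 mm) ((contact force between the fingers and guidebook below 0.05 N and linear speed of guidebook above 0.7 m/s) or (contact force between the fingers and carton below 0.05 N and linear speed of carton above 0.7 m/s) or (contact force between the fingers and tube below 0.05 N and linear speed of tube above 0.7 m/s) or (contact force between the fingers and hexbox below 0.05 N and linear speed of hexbox above 0.7 m/s)).
It also fails if it takes over 115 s, if anything falls off the work surface, if the arm or the gripper's body presses on something with over 40 N, if the wrist force passes 120 N, or if a joint passes its speed limit or range.

## Robot

A 6-joint arm with a two-finger parallel gripper is mounted at the origin on the work surface. World frame = base frame: x ahead of the robot, y to its left, z up, the work surface at z = 0. Lengths are in m, angles in rad, forces in N, time in s.
With the tool pointing down it reaches from about 0.3 to 1 m from the base axis. Payload 5.1 kg.
Tool frame: the origin (TCP) lies on the centre line of the jaws, within the pads' length; the fingertips stand 14 mm ahead of it and the grasp point (between the pads) lies 5 mm behind it (manip.tip_reach is the distance from the TCP to the fingertips, in m); x points along the fingers, y is the direction in which the jaws open and shut, and the axes are right-handed (so a half turn about x gives the same grasp; the last joint's range is limited). The gripper opens to 95 mm and grips with 3 to 60 N. Pads are 20 mm wide; open, the fingers measure 119 mm over their backs; the gripper's body (75 mm by 180 mm) begins 59 mm behind the grasp point.
Start: joints at [-0.083, 0.124, 1.65, -0, 1.367, -0.083], TCP at [0.65, -0, 0.229] pointing down, gripper open.
Joint ranges: [-2.61, 2.61], [-1.02, 2.33], [0.03, 2.71], [-1.35, 4.49], [0.32, 2.68], [-2.91, 2.91]. Speed limits (rad/s): [2.57, 2.57, 3.14, 3.14, 3.14, 3.14].

## Interface

Orientations are given as a rotation vector (axis times angle).
In Python, from rig import manip, optics, sign_off gives the robot as it stands.
- The arm moves only by the tool move_arm, never from a script. Its argument "moves" is a list of rows, each a list of 3 entries, a list of its own where there are three numbers: the shift along the tool's x, y, z in m, then the turn, a rotation vector about the tool's x, y, z in degrees, then the finger opening in m, from 0 to 0.0951. A call has exactly 10 rows; each row is the pose to reach, as a shift and turn from the pose measured when the call began, along the tool's axes at that moment; what a row does not reach only later rows make up. A row lasts 1/8 s, in which the tool goes at most 62.5 mm and 10.7 degrees, less where a joint would pass 70% of its speed; a pose out of reach is approached as far as the arm can. A call with a gripper value outside its range is refused whole. The fingers move at their own pace and stop on an object; "grip_force" is the grip in N (left out, the last holds). Time passes only in rows, so rows that repeat a pose let the fingers close, or fill a call up. It gives the time, the measured TCP pose, the force and the opening at its end, in the units of the state.
- manip.sense(): the state, without advancing time (a new reading comes with each control period).
- optics.snapshot(name): name is "scene" or "side" or "wrist"; returns (picture, depth): 400x640x3 uint8, red, green, blue; 400x640 float32, m along the optical axis (not along the pixel's ray), 0 where there is no reading.
- optics.camera_params(name): a dict with "fx", "fy", "cx", "cy" (pixels), "dist_coeffs" ([k1, k2, p1, p2, k3] as OpenCV has them; the pictures are not rectified), "cam_to_world" (4x4, takes a point from camera to world coordinates); the wrist camera has in their place "T_tool_cam" (4x4, takes a point from camera to tool coordinates, whose origin is the TCP and whose axes are the tool frame's). Camera axes: x right, y down, z forward; pixel columns grow to the right and rows downward; lengths in m; the calibration is good to about 2 mm. A picture is of the moment at which its call begins: read the wrist's pose just before it. camera_params takes no time and is no camera call.
- sign_off(): hands the job in, once; it reports no verdict.
The state is a dict: "time_s": time; "joints": joint angles; "joint_velocities": joint speeds; "tau": joint torques, N m; "eef_pos": TCP position; "tcp_rot": TCP orientation; "wrist_force": force on the tool from outside, world axes, zero at the start; "wrist_torque": the same for the moment, N m; "gripper_width": finger opening in m.
Only numpy, scipy, OpenCV 4.12 (cv2) and the standard library are available. Lean on these libraries where they do the work, as an engineer would, in place of code of your own. Each camera call takes 0.05 s, during which the arm holds its last target.

## Working session

There is one attempt and no reset: what is moved stays moved. The work goes in short steps, Python scripts to look and compute and a tool call to move; the robot and the scene stay as the last step left them, time stands still between calls to the robot, and variables do not carry over. Pictures are saved under pics/ and viewed, and the job is handed in when it is done.

Besides the shell and the picture viewer there is one more tool, called after ">>>" as name(argument=value, ...) on one line, values as JSON. move_arm: Moves the arm, as the interface text tells. Its arguments: {"type":"object","properties":{"moves":{"type":"array","items":{"type":"array"}},"grip_force":{"type":"number"}},"required":["moves"]}

```bash
mkdir -p pics; ls
python3 - <<'E'
from rig import manip, optics
import cv2,numpy as np
s=manip.sense();print(s)
for n in ["scene","side","wrist"]:
    p,d=optics.snapshot(n);cv2.imwrite(f"pics/{n}0.png",p[:,:,::-1]);np.save(f"{n}_d.npy",d);np.save(f"{n}_p.npy",p);print(n,optics.camera_params(n))
E
```

```text
pics
{'time_s': 0.0, 'joints': array([-8.25698029e-02,  1.24484724e-01,  1.65166049e+00,  1.30197283e-05,
        1.36748192e+00, -8.25755298e-02]), 'joint_velocities': array([ 1.77560454e-03,  6.73153487e-04, -2.16838156e-03,  1.92772727e-03,
       -1.54967147e-04,  1.77174835e-06]), 'tau': array([-6.25927078e-04, -4.17603564e+01, -3.59935069e+01,  7.73367751e-02,
        4.92534391e-02, -1.75303944e-04]), 'eef_pos': array([6.49394709e-01, 4.42123627e-05, 2.27408192e-01]), 'tcp_rot': array([ 1.20837143,  1.21082619, -1.21060413]), 'wrist_force': array([ 0.042683  ,  0.12537067, -0.27687872]), 'wrist_torque': array([-0.0486762 , -0.03002548, -0.03027488]), 'gripper_width': 0.0948691893132685}
scene {'fx': 410.93190329650514, 'fy': 410.93190329650514, 'cx': 328.1599575748452, 'cy': 195.7721725762214, 'dist_coeffs': array([-0.0198784,  0.       ,  0.       ,  0.       ,  0.       ]), 'cam_to_world': array([[-0.7648527 ,  0.49345318, -0.41413079,  0.9122802 ],
       [ 0.64411438,  0.59657976, -0.47875803,  0.4286775 ],
       [ 0.01081738, -0.63292697, -0.77413592,  0.7646623 ],
     
[... 464 characters left out ...]
 -8.70641564e-01, -4.91441338e-01,
         4.48867036e-01],
       [ 0.00000000e+00,  0.00000000e+00,  0.00000000e+00,
         1.00000000e+00]])}
wrist {'fx': 280.2188306535637, 'fy': 280.2188306535637, 'cx': 323.16747143318344, 'cy': 197.8125982529377, 'dist_coeffs': array([-0.04503826,  0.        ,  0.        ,  0.        ,  0.        ]), 'T_tool_cam': array([[-1.18952306e-03, -2.57662343e-01,  9.66234289e-01,
        -1.56153353e-01],
       [ 9.99999252e-01, -5.80316440e-04,  1.07633986e-03,
        -9.27835333e-04],
       [ 2.83389393e-04,  9.66234847e-01,  2.57662840e-01,
        -7.26314415e-02],
       [ 0.00000000e+00,  0.00000000e+00,  0.00000000e+00,
         1.00000000e+00]])}
```

View pics/scene0.png

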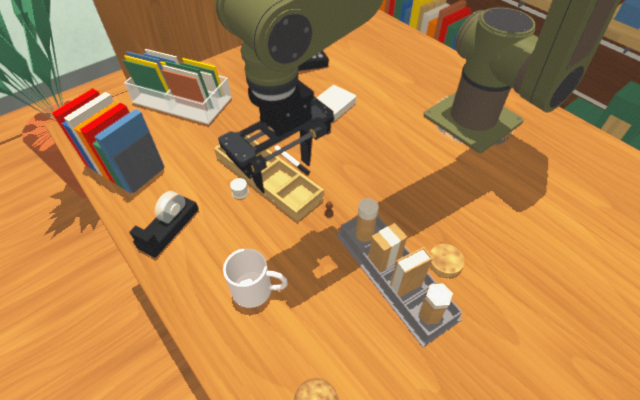

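View pics/side0.png

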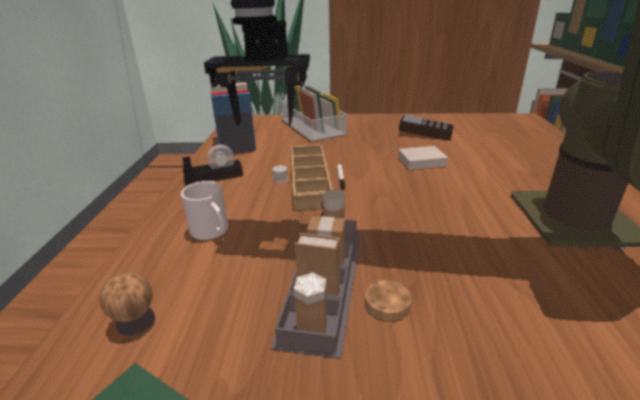

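View pics/wrist0.png

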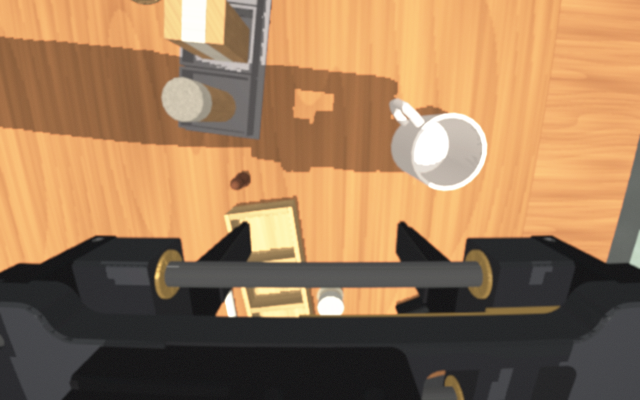

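```bash
cat > h.py <<'E'
import numpy as np,cv2
from scipy.spatial.transform import Rotation as Ro
def cloud(p,d,c,T):
    K=np.array([[c['fx'],0,c['cx']],[0,c['fy'],c['cy']],[0,0,1]])
    v,u=np.mgrid[:400,:640]
    q=cv2.undistortPoints(np.stack([u,v],-1).reshape(-1,1,2).astype(np.float64),K,np.array(c['dist_coeffs'])).reshape(-1,2)
    z=d.reshape(-1);P=np.c_[q*z[:,None],z]
    P=P@T[:3,:3].T+T[:3,3]
    ok=z>0.05
    return P[ok],p.reshape(-1,3)[ok]
def wristT(s,c):
    W=np.eye(4);W[:3,:3]=Ro.from_rotvec(s['tcp_rot']).as_matrix();W[:3,3]=s['eef_pos'];return W@c['T_tool_cam']
def hmap(P,C,name,x0=.3,x1=1.0,y0=-.4,y1=.5,r=.0015,zmin=-.02,zmax=.14):
    m=(P[:,0]>x0)&(P[:,0]<x1)&(P[:,1]>y0)&(P[:,1]<y1)&(P[:,2]<zmax)&(P[:,2]>zmin)
    P=P[m];C=C[m];o=np.argsort(P[:,2]);P=P[o];C=C[o]
    H=int((x1-x0)/r);W=int((y1-y0)/r)
    im=np.zeros((H,W,3),np.uint8);hz=np.zeros((H,W),np.float32)
    i=((x1-P[:,0])/r).astype(int).clip(0,H-1);j=((y1-P[:,1])/r).astype(int).clip(0,W-1)
    im[i,j]=C[:,::-1];hz[i,j]=P[:,2]
    hc=cv2.applyColorMap((hz.clip(0,.13)/.13*255).astype(np.uint8),cv2.COLORMAP_JET);hc[im.sum(2)==0]=0
    cv2.imwrite(f'pics/{name}_c.png',im);cv2.imwrite(f'pics/{name}_h.png',hc)
E
python3 - <<'E'
from h import *
from rig import optics,manip
s=manip.sense()
L=[]
for n in ['scene','side','wrist']:
    c=optics.camera_params(n);p=np.load(n+'_p.npy');d=np.load(n+'_d.npy')
    T=c['cam_to_world'] if n!='wrist' else wristT(s,c)
    P,C=cloud(p,d,c,T);np.savez(n+'_c.npz',P=P,C=C);L.append((P,C))
    m=(P[:,2]<.03)&(abs(P[:,1])<.4)&(P[:,0]>.4)&(P[:,0]<.9)
    h,e=np.histogram(P[m][:,2],bins=np.arange(-.02,.03,.002));print(n,e[h.argmax()],len(P))
hmap(np.vstack([l[0] for l in L]),np.vstack([l[1] for l in L]),'m0')
E
```

```text
scene -1.734723475976807e-17 254966
side -1.734723475976807e-17 254968
wrist -1.734723475976807e-17 252323
```

View pics/m0_h.png

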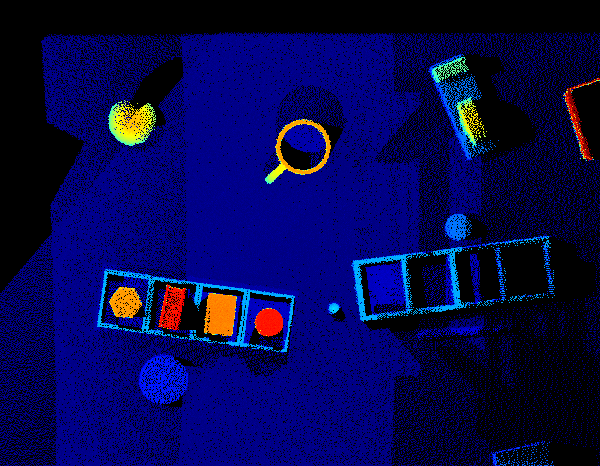

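View pics/m0_c.png

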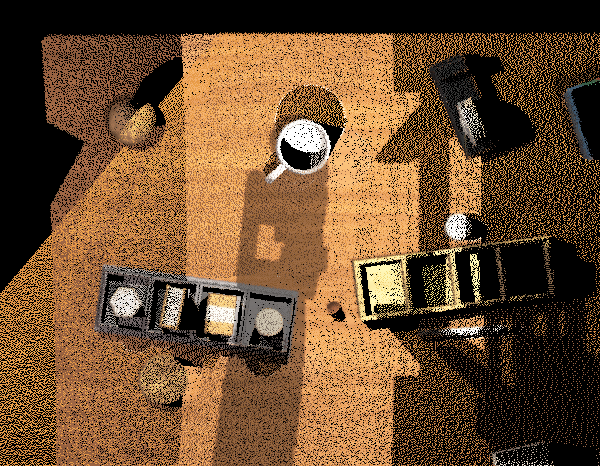

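```bash
cat > fit.py <<'E'
from h import *
def rect(Q):
    (c,sz,a)=cv2.minAreaRect(Q.astype(np.float32));b=cv2.boxPoints((c,sz,a))
    e=[b[1]-b[0],b[2]-b[1]]; l=max(e,key=np.linalg.norm)
    if l[1]<0:l=-l
    # long axis vector angle relative to +y -> yaw
    return np.array(c),sorted(sz),np.degrees(np.arctan2(-l[0],l[1]))
def comps(P,z0,z1,box):
    m=(P[:,2]>z0)&(P[:,2]<z1)&(P[:,0]>box[0])&(P[:,0]<box[1])&(P[:,1]>box[2])&(P[:,1]<box[3])
    return P[m]
E
python3 - <<'E'
from fit import *
D={n:np.load(n+'_c.npz')['P'] for n in ['scene','side','wrist']}
A=np.vstack(list(D.values()))
bt=(.46,.61,.05,.37); br=(.5,.66,-.36,-.02)
for n,P in list(D.items())+[('all',A)]:
    print(n)
    for nm,b in(('tray',bt),('rack',br)):
        Q=comps(P,.034,.042,b)
        if len(Q)<50: continue
        c,sz,a=rect(Q[:,:2]);print(nm,c.round(4),np.round(sz,4),round(a,2),len(Q))
    Q=comps(P,.075,.12,bt)
    if len(Q)<50: continue
    # label by top: cluster
    r=.0015;im=np.zeros((300,300),np.uint8)
    i=((Q[:,0]-.4)/r).astype(int);j=((Q[:,1]-.0)/r).astype(int);im[i.clip(0,299),j.clip(0,299)]=255
    im=cv2.dilate(im,np.ones((3,3)));k,lab=cv2.connectedComponents(im);l=lab[i,j]
    for q in range(1,k):
        S=Q[l==q]
        if len(S)<100: continue
        zt=np.percentile(S[:,2],95);S=S[S[:,2]>zt-.004]
        c,sz,a=rect(S[:,:2]);print('obj',c.round(4),np.round(sz,4),round(a,2),'z',zt.round(4),len(S))
E
```

```text
scene
tray [0.5338 0.2053] [0.0861 0.2877] -8.28 1072
rack [ 0.5975 -0.1805] [0.1238 0.2977] 7.09 769
obj [0.5168 0.096 ] [0.0384 0.0384] 5.25 z 0.1136 246
obj [0.5287 0.1697] [0.0416 0.0595] 82.55 z 0.0994 507
obj [0.5391 0.2408] [0.0288 0.0634] 79.1 z 0.1149 373
obj [0.5477 0.3113] [0.0405 0.0465] -64.63 z 0.0953 424
side
tray [0.5322 0.2061] [0.0847 0.2883] -7.85 1120
rack [ 0.5802 -0.1807] [0.09   0.2996] 7.22 640
obj [0.5155 0.0969] [0.0383 0.039 ] 5.71 z 0.1115 217
obj [0.5268 0.1699] [0.0433 0.0575] 82.74 z 0.0977 517
obj [0.5376 0.2411] [0.0302 0.0622] 78.88 z 0.1136 533
obj [0.5447 0.3107] [0.041  0.0469] -5.75 z 0.0949 600
wrist
tray [0.5238 0.1379] [0.0856 0.1502] -7.56 1619
rack [ 0.5732 -0.1171] [0.0911 0.1639] 7.17 1474
obj [0.5164 0.0957] [0.0394 0.0403] -60.57 z 0.1114 1477
obj [0.5281 0.1677] [0.0388 0.0594] 84.4 z 0.0973 2605
all
tray [0.5337 0.2057] [0.0879 0.2885] -7.85 3811
rack [ 0.5972 -0.1791] [0.124  0.3008] 7.3 2883
obj [0.5162 0.0962] [0.0403 0.0405] 6.01 z 0.1119 1939
obj [0.5283 0.1697] [0.0433 0.0604] 82.63 z 0.098 3622
obj [0.5386 0.2409] [0.0302 0.0643] 78.88 z 0.1141 915
obj [0.5462 0.3106] [0.044  0.0469] -5.75 z 0.0951 1029
```

```bash
cat > plan.py <<'E'
import sys
from h import *
from rig import manip
def plan(*tg):
    s=manip.sense();R=Ro.from_rotvec(s['tcp_rot']);p=s['eef_pos']
    print('t',s['time_s'],'p',p.round(4),'yaw',yaw(R),'w',round(s['gripper_width'],4),'F',s['wrist_force'].round(2))
    for x,y,z,a in tg:
        Rt=Ro.from_euler('z',a,degrees=True)*Ro.from_matrix(np.array([[0,1,0],[0,0,-1],[-1,0,0]],float))
        print(' shift',R.inv().apply(np.array([x,y,z])-p).round(4),'turn',np.degrees((R.inv()*Rt).as_rotvec()).round(2))
def yaw(R):
    m=R.as_matrix();return round(np.degrees(np.arctan2(m[1,1],m[0,1])),2),'tilt',round(np.degrees(np.arccos(-m[2,0])),2)
if __name__=='__main__':
    plan(*[tuple(map(float,a.split(','))) for a in sys.argv[1:]])
E
python3 plan.py .5163,.0963,.19,-7.9 .5163,.0963,.062,-7.9
```

```text
t 0.15 p [0.6495 0.     0.2277] yaw (np.float64(-0.0), 'tilt', np.float64(0.09)) w 0.0948 F [-1.21 -0.44 -0.32]
 shift [ 0.0379 -0.1332 -0.0963] turn [ 7.9  -0.    0.09]
 shift [ 0.1659 -0.133  -0.0963] turn [ 7.9  -0.    0.09]
```

>>> move_arm(moves=[[[0.005, -0.02, -0.015], [1, 0, 0], 0.095], [[0.01, -0.05, -0.036], [3, 0, 0], 0.095], [[0.02, -0.08, -0.058], [5, 0, 0], 0.095], [[0.03, -0.11, -0.08], [7, 0, 0], 0.095], [[0.038, -0.133, -0.096], [7.9, 0, 0], 0.095], [[0.06, -0.133, -0.0963], [7.9, 0, 0], 0.095], [[0.09, -0.133, -0.0963], [7.9, 0, 0], 0.095], [[0.11, -0.133, -0.0963], [7.9, 0, 0], 0.095], [[0.12, -0.133, -0.0963], [7.9, 0, 0], 0.095], [[0.12, -0.133, -0.0963], [7.9, 0, 0], 0.095]], grip_force=20)

```text
time_s: 1.4
eef_pos: [0.5161, 0.0962, 0.1073]
tcp_rot: [1.309, 1.143, -1.312]
wrist_force: [-0.5, -0.6, 0.6]
gripper_width: 0.095
```

```bash
python3 plan.py .5163,.0963,.062,-7.9
python3 - <<'E'
from rig import optics
import cv2,numpy as np
im=np.vstack([optics.snapshot(n)[0] for n in ('side','wrist')])
cv2.imwrite('pics/a1.png',cv2.resize(im[:,:,::-1],(480,600)))
E
```

```text
t 1.4 p [0.5161 0.0962 0.1073] yaw (np.float64(-7.91), 'tilt', np.float64(0.17)) w 0.095 F [-0.49 -0.64  0.61]
 shift [ 0.0453  0.0003 -0.0001] turn [-0.01  0.02  0.16]
```

View pics/a1.png

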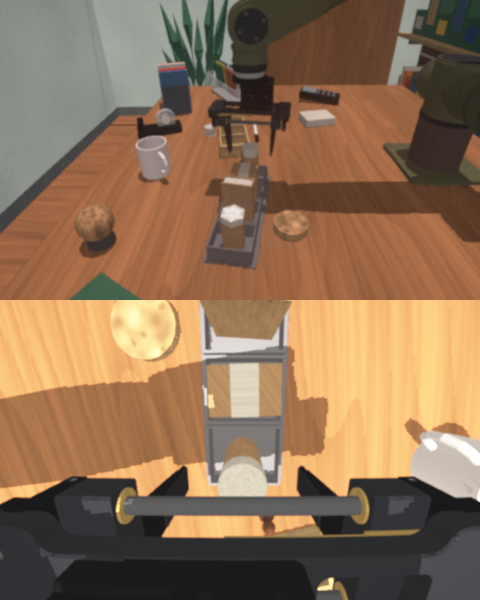

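The wrist view (lower half) shows the tube lid at about (243,475), centred between the fingers at x≈178 and 312. The side view shows nothing else near the jaws. I'm descending.

>>> move_arm(moves=[[[0.012, 0, 0], [0, 0, 0], 0.095], [[0.028, 0, 0], [0, 0, 0], 0.095], [[0.04, 0, 0], [0, 0, 0], 0.095], [[0.045, 0, 0], [0, 0, 0], 0.095], [[0.045, 0, 0], [0, 0, 0], 0.06], [[0.045, 0, 0], [0, 0, 0], 0.045], [[0.045, 0, 0], [0, 0, 0], 0.03], [[0.045, 0, 0], [0, 0, 0], 0.03], [[0.045, 0, 0], [0, 0, 0], 0.03], [[0.045, 0, 0], [0, 0, 0], 0.03]])

```text
time_s: 2.75
eef_pos: [0.5171, 0.0963, 0.0639]
tcp_rot: [1.31, 1.141, -1.31]
wrist_force: [-2.6, 1.4, 1.4]
gripper_width: 0.0404
```

```bash
python3 plan.py .5673,-.0733,.19,7.2 .5673,-.0733,.0622,7.2
```

```text
t 2.75 p [0.5171 0.0963 0.0639] yaw (np.float64(-7.91), 'tilt', np.float64(0.02)) w 0.0404 F [-2.6   1.39  1.36]
 shift [-0.1262  0.0731  0.1611] turn [-1.511e+01 -2.000e-02  1.000e-02]
 shift [0.0016 0.0731 0.1611] turn [-1.511e+01 -2.000e-02  1.000e-02]
```

>>> move_arm(moves=[[[-0.015, 0, 0], [0, 0, 0], 0.03], [[-0.045, 0, 0], [0, 0, 0], 0.03], [[-0.08, 0, 0], [0, 0, 0], 0.03], [[-0.11, 0.002, 0.005], [0, 0, 0], 0.03], [[-0.126, 0.012, 0.026], [-2, 0, 0], 0.03], [[-0.126, 0.028, 0.062], [-5, 0, 0], 0.03], [[-0.126, 0.045, 0.1], [-8, 0, 0], 0.03], [[-0.126, 0.06, 0.133], [-12, 0, 0], 0.03], [[-0.126, 0.07, 0.154], [-14.5, 0, 0], 0.03], [[-0.126, 0.073, 0.161], [-15.1, 0, 0], 0.03]])

```text
time_s: 4.0
eef_pos: [0.5674, -0.0743, 0.1904]
tcp_rot: [1.118, 1.265, -1.117]
wrist_force: [-0.1, 0.4, -1.9]
gripper_width: 0.0396
```

```bash
python3 plan.py .5673,-.0733,.0645,7.2
python3 - <<'E'
from rig import optics
import cv2,numpy as np
im=np.vstack([optics.snapshot(n)[0] for n in ('side','wrist')])
cv2.imwrite('pics/a2.png',cv2.resize(im[:,:,::-1],(480,600)))
E
```

```text
t 4.0 p [ 0.5674 -0.0743  0.1904] yaw (np.float64(7.1), 'tilt', np.float64(0.02)) w 0.0396 F [-0.1  0.4 -1.9]
 shift [ 0.1259 -0.     -0.001 ] turn [-0.1  -0.02 -0.01]
```

View pics/a2.png

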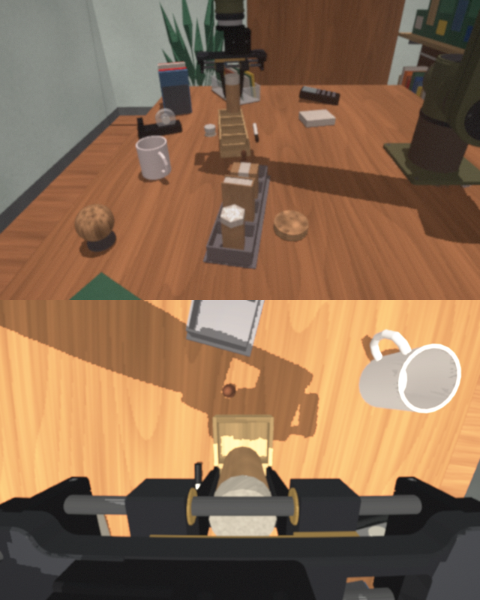

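The tube is held upright, with its lid at about (245,500) over the rack's near compartment at (244,440). I'm lowering it.

>>> move_arm(moves=[[[0.012, 0, -0.001], [0, 0, 0], 0.03], [[0.035, 0, -0.001], [0, 0, 0], 0.03], [[0.062, 0, -0.001], [0, 0, 0], 0.03], [[0.086, 0, -0.001], [0, 0, 0], 0.03], [[0.105, 0, -0.001], [0, 0, 0], 0.03], [[0.116, 0, -0.001], [0, 0, 0], 0.03], [[0.122, 0, -0.001], [0, 0, 0], 0.03], [[0.1245, 0, -0.001], [0, 0, 0], 0.03], [[0.126, 0, -0.001], [0, 0, 0], 0.03], [[0.126, 0, -0.001], [0, 0, 0], 0.03]])

```text
time_s: 5.35
eef_pos: [0.5675, -0.0725, 0.0647]
tcp_rot: [1.118, 1.265, -1.117]
wrist_force: [-0.7, -0.3, -1.6]
gripper_width: 0.0401
```

```bash
python3 plan.py .5673,-.0733,.064,7.2
```

```text
t 5.35 p [ 0.5675 -0.0725  0.0647] yaw (np.float64(7.11), 'tilt', np.float64(0.05)) w 0.0401 F [-0.74 -0.34 -1.58]
 shift [ 0.0007 -0.0003  0.0007] turn [-0.09 -0.01 -0.05]
```

>>> move_arm(moves=[[[0.001, 0, 0], [0, 0, 0], 0.03], [[0.002, 0, 0], [0, 0, 0], 0.03], [[0.002, 0, 0], [0, 0, 0], 0.045], [[0.002, 0, 0], [0, 0, 0], 0.06], [[0.002, 0, 0], [0, 0, 0], 0.08], [[0.002, 0, 0], [0, 0, 0], 0.095], [[-0.02, 0, 0], [0, 0, 0], 0.095], [[-0.06, 0, 0], [0, 0, 0], 0.095], [[-0.1, 0, 0], [0, 0, 0], 0.095], [[-0.12, 0, 0], [0, 0, 0], 0.095]])

```text
time_s: 6.6
eef_pos: [0.5684, -0.0728, 0.1874]
tcp_rot: [1.119, 1.262, -1.114]
wrist_force: [0.6, -0.3, -0.1]
gripper_width: 0.0949
```

```bash
python3 plan.py .5283,.1695,.19,-7.4 .5283,.1695,.062,-7.4;python3 - <<'E'
from rig import optics
import cv2,numpy as np
im=np.vstack([optics.snapshot(n)[0] for n in ('side','scene')])
cv2.imwrite('pics/a3.png',cv2.resize(im[:,:,::-1],(480,600)))
E
```

```text
t 6.6 p [ 0.5684 -0.0728  0.1874] yaw (np.float64(7.11), 'tilt', np.float64(0.26)) w 0.0949 F [ 0.58 -0.33 -0.15]
 shift [-0.0029 -0.0098 -0.2454] turn [14.51  0.03 -0.26]
 shift [ 0.1251 -0.0104 -0.2455] turn [14.51  0.03 -0.26]
```

View pics/a3.png

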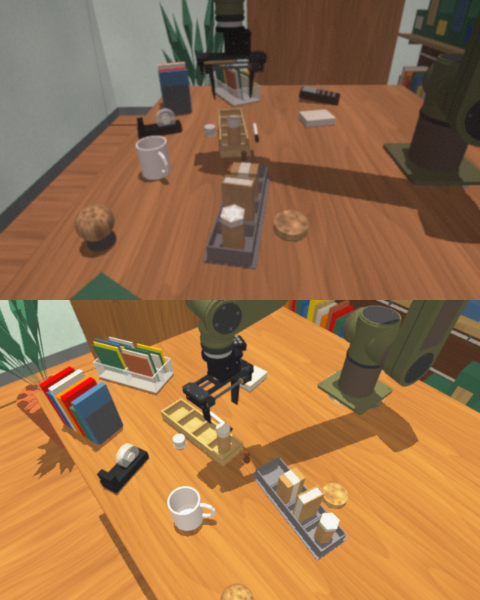

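The tube stands upright in the rack's near compartment (side view, about (233,128)). The carton is next.

>>> move_arm(moves=[[[-0.003, -0.001, -0.025], [1, 0, 0], 0.095], [[-0.003, -0.003, -0.07], [4, 0, 0], 0.095], [[-0.003, -0.005, -0.12], [7, 0, 0], 0.095], [[-0.003, -0.007, -0.17], [10, 0, 0], 0.095], [[-0.003, -0.009, -0.215], [13, 0, 0], 0.095], [[-0.003, -0.0098, -0.238], [14.5, 0, 0], 0.095], [[0.005, -0.01, -0.2455], [14.5, 0, 0], 0.095], [[0.03, -0.01, -0.2455], [14.5, 0, 0], 0.095], [[0.06, -0.01, -0.2455], [14.5, 0, 0], 0.095], [[0.07, -0.01, -0.2455], [14.5, 0, 0], 0.095]])

```text
time_s: 7.95
eef_pos: [0.5267, 0.1682, 0.1129]
tcp_rot: [1.302, 1.144, -1.305]
wrist_force: [0.5, 0.7, 0.2]
gripper_width: 0.095
```

```bash
python3 plan.py .5283,.1695,.062,-7.4
python3 - <<'E'
from rig import optics
import cv2,numpy as np
im=np.vstack([optics.snapshot(n)[0] for n in ('wrist',)])
cv2.imwrite('pics/a4.png',im[:,:,::-1])
E
```

```text
t 7.95 p [0.5267 0.1682 0.1129] yaw (np.float64(-7.42), 'tilt', np.float64(0.14)) w 0.095 F [0.49 0.73 0.18]
 shift [ 0.0509  0.0014 -0.0016] turn [-0.02  0.14  0.02]
```

View pics/a4.png

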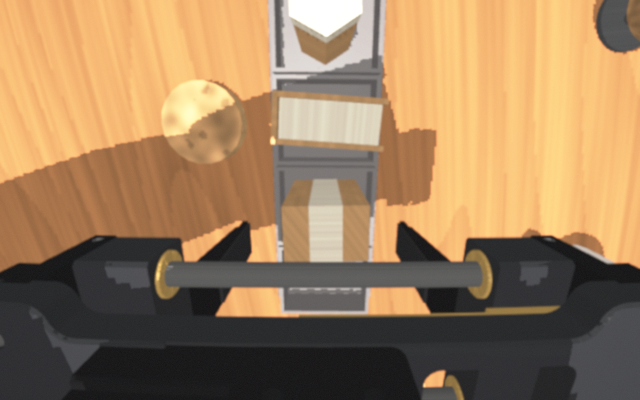

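The carton's top runs from x≈283 to 371, centred between the fingers at about 248 and 398. I'm descending and closing.

>>> move_arm(moves=[[[0.012, 0.001, -0.001], [0, 0, 0], 0.095], [[0.03, 0.0014, -0.0016], [0, 0, 0], 0.095], [[0.044, 0.0014, -0.0016], [0, 0, 0], 0.095], [[0.05, 0.0014, -0.0016], [0, 0, 0], 0.095], [[0.05, 0.0014, -0.0016], [0, 0, 0], 0.075], [[0.05, 0.0014, -0.0016], [0, 0, 0], 0.06], [[0.05, 0.0014, -0.0016], [0, 0, 0], 0.045], [[0.05, 0.0014, -0.0016], [0, 0, 0], 0.045], [[0.05, 0.0014, -0.0016], [0, 0, 0], 0.045], [[0.05, 0.0014, -0.0016], [0, 0, 0], 0.045]])

```text
time_s: 9.25
eef_pos: [0.5285, 0.1696, 0.0632]
tcp_rot: [1.302, 1.143, -1.305]
wrist_force: [-0.2, -0.6, 3.1]
gripper_width: 0.0582
```

```bash
python3 plan.py .5763,-.1447,.19,7.2
```

```text
t 9.25 p [0.5285 0.1696 0.0632] yaw (np.float64(-7.42), 'tilt', np.float64(0.13)) w 0.0582 F [-0.18 -0.62  3.13]
 shift [-0.1261  0.088   0.3058] turn [-1.462e+01  1.300e-01  1.000e-02]
```

>>> move_arm(moves=[[[-0.015, 0, 0], [0, 0, 0], 0.045], [[-0.045, 0, 0], [0, 0, 0], 0.045], [[-0.08, 0, 0], [0, 0, 0], 0.045], [[-0.11, 0.002, 0.008], [0, 0, 0], 0.045], [[-0.128, 0.01, 0.033], [-2, 0, 0], 0.045], [[-0.128, 0.021, 0.073], [-4, 0, 0], 0.045], [[-0.128, 0.033, 0.116], [-6, 0, 0], 0.045], [[-0.128, 0.046, 0.16], [-8, 0, 0], 0.045], [[-0.128, 0.057, 0.198], [-10, 0, 0], 0.045], [[-0.128, 0.063, 0.22], [-11, 0, 0], 0.045]])

```text
time_s: 10.5
eef_pos: [0.5626, -0.0583, 0.1923]
tcp_rot: [1.162, 1.236, -1.165]
wrist_force: [-0.4, 0.5, -2.1]
gripper_width: 0.0582
```

```bash
python3 plan.py .5763,-.1447,.191,7.2  .5763,-.1447,.064,7.2
```

```text
t 10.5 p [ 0.5626 -0.0583  0.1923] yaw (np.float64(3.52), 'tilt', np.float64(0.14)) w 0.0582 F [-0.4   0.46 -2.1 ]
 shift [0.0016 0.0084 0.0871] turn [-3.68  0.14 -0.  ]
 shift [0.1286 0.0084 0.0868] turn [-3.68  0.14 -0.  ]
```

>>> move_arm(moves=[[[0, 0.003, 0.03], [-1, 0, 0], 0.045], [[0, 0.006, 0.06], [-2, 0, 0], 0.045], [[0, 0.008, 0.08], [-3, 0, 0], 0.045], [[0, 0.0084, 0.087], [-3.7, 0, 0], 0.045], [[0, 0.0084, 0.087], [-3.7, 0, 0], 0.045], [[0.012, 0.0084, 0.087], [-3.7, 0, 0], 0.045], [[0.035, 0.0084, 0.087], [-3.7, 0, 0], 0.045], [[0.062, 0.0084, 0.087], [-3.7, 0, 0], 0.045], [[0.085, 0.0084, 0.087], [-3.7, 0, 0], 0.045], [[0.09, 0.0084, 0.087], [-3.7, 0, 0], 0.045]])

```text
time_s: 11.75
eef_pos: [0.5745, -0.1434, 0.0997]
tcp_rot: [1.113, 1.27, -1.119]
wrist_force: [-0.5, -0.0, -1.2]
gripper_width: 0.0579
```

```bash
python3 plan.py .5763,-.1447,.064,7.2
python3 - <<'E'
from rig import optics
import cv2,numpy as np
im=np.vstack([optics.snapshot(n)[0] for n in ('scene','wrist')])
cv2.imwrite('pics/a5.png',cv2.resize(im[:,:,::-1],(480,600)))
E
```

```text
t 11.75 p [ 0.5745 -0.1434  0.0997] yaw (np.float64(7.27), 'tilt', np.float64(0.26)) w 0.0579 F [-0.52 -0.04 -1.22]
 shift [0.0357 0.0017 0.0015] turn [0.07 0.   0.26]
```

View pics/a5.png

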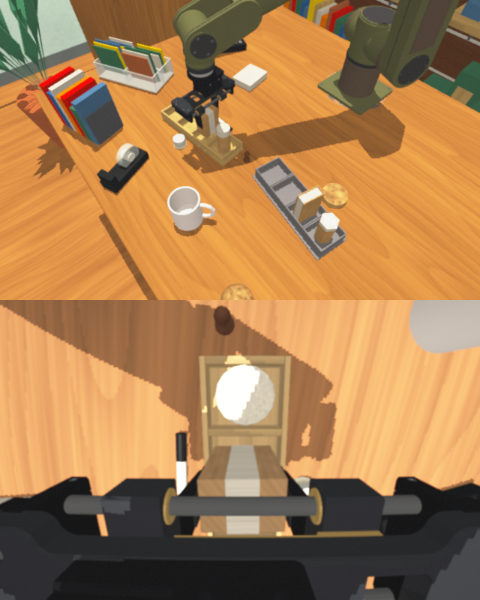

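The tube lid, at (245,395), is centred in its compartment. The carton at (242,490) is aligned with the next one. I'm lowering it 36 mm.

>>> move_arm(moves=[[[0.008, 0.001, 0.001], [0, 0, 0], 0.045], [[0.018, 0.0017, 0.0015], [0, 0, 0], 0.045], [[0.026, 0.0017, 0.0015], [0, 0, 0], 0.045], [[0.031, 0.0017, 0.0015], [0, 0, 0], 0.045], [[0.034, 0.0017, 0.0015], [0, 0, 0], 0.045], [[0.036, 0.0017, 0.0015], [0, 0, 0], 0.045], [[0.037, 0.0017, 0.0015], [0, 0, 0], 0.045], [[0.037, 0.0017, 0.0015], [0, 0, 0], 0.045], [[0.037, 0.0017, 0.0015], [0, 0, 0], 0.06], [[0.037, 0.0017, 0.0015], [0, 0, 0], 0.075]])

```text
time_s: 13.1
eef_pos: [0.5781, -0.1456, 0.0653]
tcp_rot: [1.114, 1.265, -1.117]
wrist_force: [0.0, 0.1, -0.2]
gripper_width: 0.0652
```

```bash
python3 plan.py .5763,-.1447,.19,7.2
```

```text
t 13.1 p [ 0.5781 -0.1456  0.0653] yaw (np.float64(7.26), 'tilt', np.float64(0.13)) w 0.0652 F [ 0.01  0.06 -0.17]
 shift [-0.1247 -0.0017 -0.0008] turn [0.06 0.12 0.03]
```

>>> move_arm(moves=[[[0, 0, 0], [0, 0, 0], 0.095], [[0, 0, 0], [0, 0, 0], 0.095], [[0, 0, 0], [0, 0, 0], 0.095], [[-0.015, 0, 0], [0, 0, 0], 0.095], [[-0.05, 0, 0], [0, 0, 0], 0.095], [[-0.09, 0, 0], [0, 0, 0], 0.095], [[-0.125, 0, 0], [0, 0, 0], 0.095], [[-0.135, 0, -0.01], [0, 0, 0], 0.095], [[-0.135, 0, -0.04], [0, 0, 0], 0.095], [[-0.135, 0, -0.08], [0, 0, 0], 0.095]])

```text
time_s: 14.35
eef_pos: [0.5673, -0.065, 0.1994]
tcp_rot: [1.114, 1.266, -1.118]
wrist_force: [1.0, 0.4, -1.3]
gripper_width: 0.0945
```

```bash
python3 plan.py .5384,.241,.195,-11.1
python3 - <<'E'
from rig import optics
import cv2,numpy as np
im=np.vstack([optics.snapshot(n)[0] for n in ('scene','wrist')])
cv2.imwrite('pics/a6.png',cv2.resize(im[:,:,::-1],(480,600)))
E
```

```text
t 14.35 p [ 0.5673 -0.065   0.1994] yaw (np.float64(7.18), 'tilt', np.float64(0.13)) w 0.0945 F [ 1.01  0.45 -1.26]
 shift [ 0.0039  0.0096 -0.3072] turn [18.28  0.1   0.08]
```

View pics/a6.png

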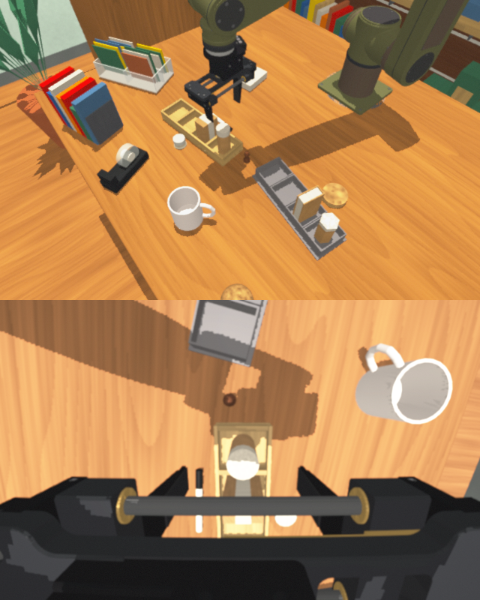

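The tube and carton both stand upright in the first two compartments (scene view, about (222,135) and (205,125)). The guidebook is next.

>>> move_arm(moves=[[[0, 0.001, -0.02], [1, 0, 0], 0.095], [[0, 0.002, -0.06], [3, 0, 0], 0.095], [[0, 0.004, -0.105], [6, 0, 0], 0.095], [[0, 0.005, -0.15], [9, 0, 0], 0.095], [[0, 0.006, -0.195], [12, 0, 0], 0.095], [[0, 0.008, -0.24], [15, 0, 0], 0.095], [[0, 0.009, -0.28], [17, 0, 0], 0.095], [[0, 0.0096, -0.302], [18.3, 0, 0], 0.095], [[0.01, 0.0096, -0.307], [18.3, 0, 0], 0.095], [[0.03, 0.0096, -0.307], [18.3, 0, 0], 0.095]])

```text
time_s: 15.7
eef_pos: [0.5366, 0.2427, 0.168]
tcp_rot: [1.345, 1.114, -1.349]
wrist_force: [-0.1, 0.4, -0.9]
gripper_width: 0.0952
```

```bash
python3 plan.py .5384,.241,.062,-11.1
python3 - <<'E'
from rig import optics
import cv2,numpy as np
im=np.vstack([optics.snapshot(n)[0] for n in ('wrist',)])
cv2.imwrite('pics/a7.png',im[:,:,::-1])
E
```

```text
t 15.7 p [0.5366 0.2427 0.168 ] yaw (np.float64(-10.82), 'tilt', np.float64(0.11)) w 0.0952 F [-0.05  0.37 -0.95]
 shift [0.106  0.0022 0.0012] turn [0.28 0.06 0.09]
```

View pics/a7.png

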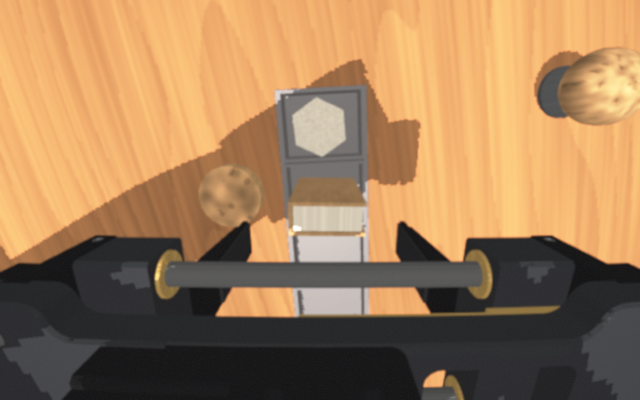

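The guidebook's top spans x≈290–366, and the +2 mm y correction centres it. It stays clear of the fingers.

>>> move_arm(moves=[[[0.01, 0.001, 0.001], [0.3, 0, 0], 0.095], [[0.03, 0.0022, 0.0012], [0.3, 0, 0], 0.095], [[0.055, 0.0022, 0.0012], [0.3, 0, 0], 0.095], [[0.08, 0.0022, 0.0012], [0.3, 0, 0], 0.095], [[0.098, 0.0022, 0.0012], [0.3, 0, 0], 0.095], [[0.105, 0.0022, 0.0012], [0.3, 0, 0], 0.09], [[0.105, 0.0022, 0.0012], [0.3, 0, 0], 0.075], [[0.105, 0.0022, 0.0012], [0.3, 0, 0], 0.06], [[0.105, 0.0022, 0.0012], [0.3, 0, 0], 0.05], [[0.105, 0.0022, 0.0012], [0.3, 0, 0], 0.05]])

```text
time_s: 17.0
eef_pos: [0.5366, 0.2399, 0.0599]
tcp_rot: [1.346, 1.112, -1.356]
wrist_force: [0.6, -0.1, 2.1]
gripper_width: 0.0622
```

```bash
python3 plan.py .5853,-.2162,.195,7.2
```

```text
t 17.0 p [0.5366 0.2399 0.0599] yaw (np.float64(-11.15), 'tilt', np.float64(0.34)) w 0.0622 F [ 0.61 -0.12  2.07]
 shift [-0.1343  0.1353  0.4385] turn [-18.35   0.15   0.31]
```

>>> move_arm(moves=[[[0, 0, 0], [0, 0, 0], 0.05], [[0, 0, 0], [0, 0, 0], 0.05], [[-0.012, 0, 0], [0, 0, 0], 0.05], [[-0.04, 0, 0], [0, 0, 0], 0.05], [[-0.075, 0, 0], [0, 0, 0], 0.05], [[-0.108, 0, 0], [0, 0, 0], 0.05], [[-0.13, 0.005, 0.015], [0, 0, 0], 0.05], [[-0.135, 0.017, 0.05], [-1, 0, 0], 0.05], [[-0.135, 0.029, 0.09], [-2, 0, 0], 0.05], [[-0.135, 0.04, 0.13], [-4, 0, 0], 0.05]])

```text
time_s: 18.25
eef_pos: [0.5514, 0.1039, 0.1959]
tcp_rot: [1.295, 1.15, -1.304]
wrist_force: [0.0, 0.5, -0.8]
gripper_width: 0.062
```

```bash
python3 plan.py .5853,-.2162,.195,7.2
```

```text
t 18.25 p [0.5514 0.1039 0.1959] yaw (np.float64(-7.06), 'tilt', np.float64(0.3)) w 0.062 F [ 0.02  0.51 -0.77]
 shift [0.0015 0.073  0.3135] turn [-14.26   0.13   0.27]
```

>>> move_arm(moves=[[[0, 0.009, 0.04], [-2, 0, 0], 0.05], [[0, 0.018, 0.08], [-4, 0, 0], 0.05], [[0, 0.028, 0.12], [-6, 0, 0], 0.05], [[0, 0.037, 0.16], [-8, 0, 0], 0.05], [[0, 0.047, 0.2], [-10, 0, 0], 0.05], [[0, 0.056, 0.24], [-12, 0, 0], 0.05], [[0, 0.065, 0.278], [-13.5, 0, 0], 0.05], [[0, 0.071, 0.305], [-14.3, 0, 0], 0.05], [[0, 0.073, 0.3135], [-14.3, 0, 0], 0.05], [[0, 0.073, 0.3135], [-14.3, 0, 0], 0.05]])

```text
time_s: 19.5
eef_pos: [0.5852, -0.2161, 0.1966]
tcp_rot: [1.113, 1.269, -1.12]
wrist_force: [0.1, 0.8, -1.5]
gripper_width: 0.0621
```

```bash
python3 plan.py .5853,-.2162,.061,7.2
python3 - <<'E'
from rig import optics
import cv2,numpy as np
im=np.vstack([optics.snapshot(n)[0] for n in ('scene','wrist')])
cv2.imwrite('pics/a8.png',cv2.resize(im[:,:,::-1],(480,600)))
E
```

```text
t 19.5 p [ 0.5852 -0.2161  0.1966] yaw (np.float64(7.19), 'tilt', np.float64(0.3)) w 0.0621 F [ 0.14  0.79 -1.51]
 shift [ 0.1356  0.0008 -0.    ] turn [-0.01  0.07  0.29]
```

View pics/a8.png

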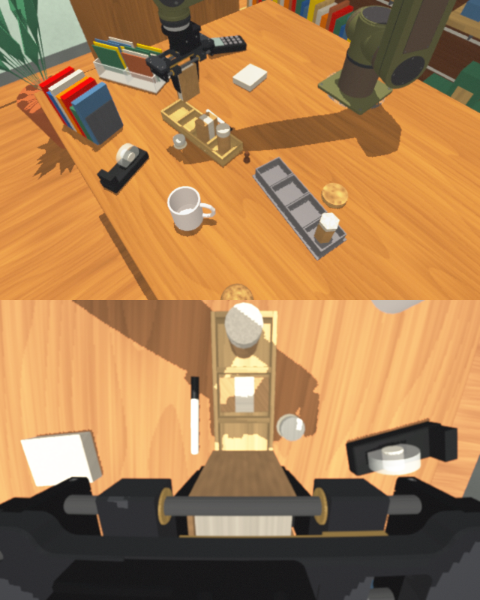

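Run:
```python
from h import *
for n in ['scene','side','wrist']:
    P=np.load(n+'_c.npz')['P']
    m=(P[:,0]>.635)&(P[:,0]<.7)&(P[:,1]>-.23)&(P[:,1]<-.15)&(P[:,2]>.008)&(P[:,2]<.1)
    Q=P[m]
    if len(Q): print(n,len(Q),Q.min(0).round(3),Q.max(0).round(3),np.percentile(Q[:,2],95))
    m=(P[:,0]>.45)&(P[:,0]<.55)&(P[:,1]>-.38)&(P[:,1]<-.1)&(P[:,2]>.008)&(P[:,2]<.1)
    Q=P[m]
    if len(Q): print(' near',len(Q),Q.min(0).round(3),Q.max(0).round(3),np.percentile(Q[:,2],95))
```

```text
scene 246 [ 0.641 -0.207  0.008] [ 0.679 -0.168  0.035] 0.033494487380961835
 near 594 [ 0.493 -0.28   0.008] [ 0.55  -0.1    0.043] 0.04044422469538223
side 176 [ 0.639 -0.207  0.008] [ 0.676 -0.164  0.032] 0.0308190994841369
 near 335 [ 0.49  -0.291  0.008] [ 0.55  -0.101  0.04 ] 0.03881013158100798
wrist 546 [ 0.641 -0.198  0.008] [ 0.678 -0.169  0.033] 0.03179545757538588
 near 586 [ 0.497 -0.22   0.008] [ 0.55 -0.1   0.04] 0.038675842896561036
```

The white canister next to the rack is only 33 mm tall, so the fingertips at 46 mm clear it. I'm lowering.

>>> move_arm(moves=[[[0.012, 0, 0], [0, 0, 0], 0.05], [[0.035, 0.0005, 0], [0, 0, 0], 0.05], [[0.065, 0.0008, 0], [0, 0, 0], 0.05], [[0.093, 0.0008, 0], [0, 0, 0], 0.05], [[0.113, 0.0008, 0], [0, 0, 0], 0.05], [[0.125, 0.0008, 0], [0, 0, 0], 0.05], [[0.131, 0.0008, 0], [0, 0, 0], 0.05], [[0.134, 0.0008, 0], [0, 0, 0], 0.05], [[0.135, 0.0008, 0], [0, 0, 0], 0.05], [[0.135, 0.0008, 0], [0, 0, 0], 0.05]])

```text
time_s: 20.85
eef_pos: [0.5857, -0.2156, 0.0622]
tcp_rot: [1.112, 1.268, -1.119]
wrist_force: [0.3, -0.9, -2.0]
gripper_width: 0.062
```

```bash
python3 plan.py .5853,-.2162,.06,7.2
python3 - <<'E'
from rig import optics
import cv2,numpy as np
im=np.vstack([optics.snapshot(n)[0] for n in ('scene','wrist')])
cv2.imwrite('pics/a9.png',cv2.resize(im[:,:,::-1],(480,600)))
E
```

```text
t 20.85 p [ 0.5857 -0.2156  0.0622] yaw (np.float64(7.27), 'tilt', np.float64(0.26)) w 0.062 F [ 0.34 -0.95 -1.99]
 shift [ 0.0022 -0.0005  0.0006] turn [0.07 0.1  0.24]
```

View pics/a9.png

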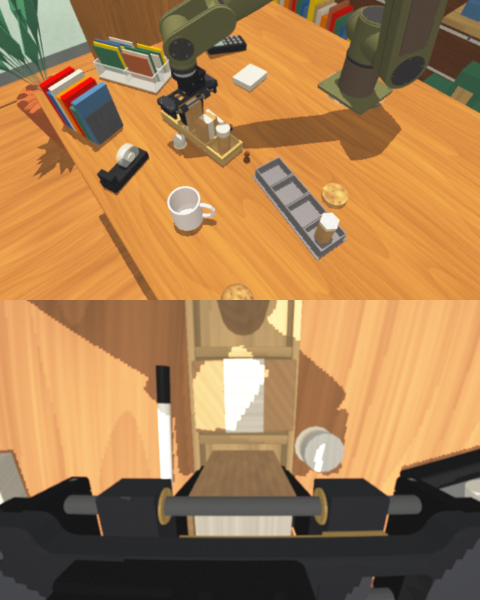

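The guidebook sits inside the third compartment at (240,480), not yet touching the floor. I'll lower the last 2.5 mm, release and retreat.

>>> move_arm(moves=[[[0.0015, 0, 0], [0, 0, 0], 0.05], [[0.003, 0, 0], [0, 0, 0], 0.05], [[0.003, 0, 0], [0, 0, 0], 0.06], [[0.003, 0, 0], [0, 0, 0], 0.065], [[0.003, 0, 0], [0, 0, 0], 0.08], [[0.003, 0, 0], [0, 0, 0], 0.095], [[0.003, 0, 0], [0, 0, 0], 0.095], [[-0.02, 0, 0], [0, 0, 0], 0.095], [[-0.06, 0, 0], [0, 0, 0], 0.095], [[-0.1, 0, 0], [0, 0, 0], 0.095]])

```text
time_s: 22.2
eef_pos: [0.5857, -0.2152, 0.1628]
tcp_rot: [1.112, 1.269, -1.12]
wrist_force: [1.2, -0.7, -0.5]
gripper_width: 0.095
```

```bash
python3 plan.py .5458,.3108,.195,-5.8
python3 - <<'E'
from rig import optics
import cv2,numpy as np
im=np.vstack([optics.snapshot(n)[0] for n in ('scene','wrist')])
cv2.imwrite('pics/a10.png',cv2.resize(im[:,:,::-1],(480,600)))
E
```

```text
t 22.2 p [ 0.5857 -0.2152  0.1628] yaw (np.float64(7.27), 'tilt', np.float64(0.3)) w 0.095 F [ 1.18 -0.66 -0.55]
 shift [-0.033   0.0268 -0.5268] turn [13.07  0.1   0.28]
```

View pics/a10.png

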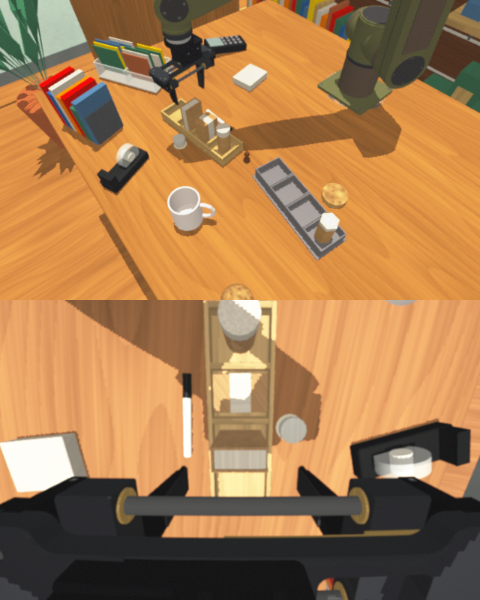

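All three stand upright in the rack: tube at (240,320), carton at (240,393), guidebook at (240,458). The hexbox is last.

>>> move_arm(moves=[[[-0.02, 0, 0], [0, 0, 0], 0.095], [[-0.035, 0.001, -0.02], [0, 0, 0], 0.095], [[-0.035, 0.003, -0.06], [1, 0, 0], 0.095], [[-0.035, 0.005, -0.105], [2, 0, 0], 0.095], [[-0.035, 0.007, -0.15], [3, 0, 0], 0.095], [[-0.035, 0.01, -0.195], [4, 0, 0], 0.095], [[-0.035, 0.012, -0.24], [5, 0, 0], 0.095], [[-0.035, 0.014, -0.285], [6, 0, 0], 0.095], [[-0.035, 0.017, -0.33], [7, 0, 0], 0.095], [[-0.035, 0.019, -0.37], [8, 0, 0], 0.095]])

```text
time_s: 23.55
eef_pos: [0.5597, 0.1555, 0.2008]
tcp_rot: [1.216, 1.195, -1.218]
wrist_force: [0.3, -0.0, 0.1]
gripper_width: 0.0947
```

```bash
python3 plan.py .5458,.3108,.15,-5.8
```

```text
t 23.55 p [0.5597 0.1555 0.2008] yaw (np.float64(-0.7), 'tilt', np.float64(0.45)) w 0.0947 F [ 0.32 -0.02  0.06]
 shift [ 0.0498 -0.016  -0.1554] turn [ 5.1   0.34 -0.29]
```

>>> move_arm(moves=[[[0.002, -0.003, -0.03], [1, 0, 0], 0.095], [[0.005, -0.007, -0.07], [2, 0, 0], 0.095], [[0.01, -0.011, -0.11], [3.5, 0.3, -0.3], 0.095], [[0.015, -0.015, -0.142], [5, 0.3, -0.3], 0.095], [[0.03, -0.016, -0.155], [5.1, 0.3, -0.3], 0.095], [[0.05, -0.016, -0.1555], [5.1, 0.3, -0.3], 0.095], [[0.07, -0.016, -0.1555], [5.1, 0.3, -0.3], 0.095], [[0.085, -0.016, -0.1555], [5.1, 0.3, -0.3], 0.095], [[0.09, -0.016, -0.1555], [5.1, 0.3, -0.3], 0.095], [[0.09, -0.016, -0.1555], [5.1, 0.3, -0.3], 0.095]])

```text
time_s: 24.8
eef_pos: [0.5461, 0.3102, 0.1095]
tcp_rot: [1.283, 1.159, -1.285]
wrist_force: [0.6, -0.4, 0.2]
gripper_width: 0.0949
```

```bash
python3 plan.py .5458,.3108,.062,-5.8
python3 - <<'E'
from rig import optics
import cv2,numpy as np
im=np.vstack([optics.snapshot(n)[0] for n in ('side','wrist',)])
cv2.imwrite('pics/a11.png',cv2.resize(im[:,:,::-1],(480,600)))
E
```

```text
t 24.8 p [0.5461 0.3102 0.1095] yaw (np.float64(-5.83), 'tilt', np.float64(0.07)) w 0.0949 F [ 0.61 -0.36  0.2 ]
 shift [ 0.0475 -0.0004 -0.0006] turn [-0.03  0.06  0.03]
```

View pics/a11.png

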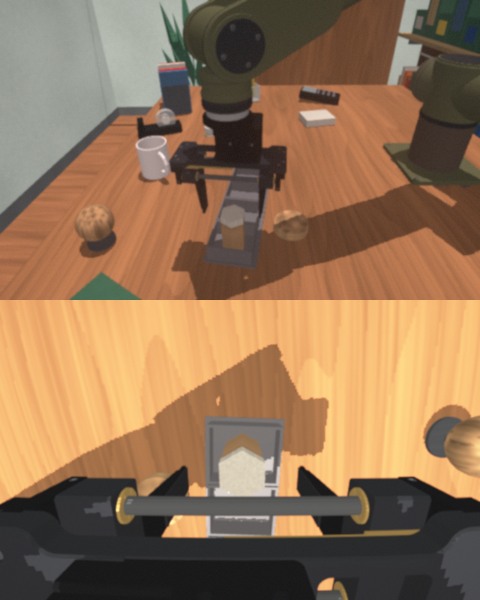

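The hexbox lid at (243,470) is centred between the fingers. I'm descending and closing.

>>> move_arm(moves=[[[0.012, 0, 0], [0, 0, 0], 0.095], [[0.03, 0, 0], [0, 0, 0], 0.095], [[0.042, 0, 0], [0, 0, 0], 0.095], [[0.047, 0, -0.0006], [0, 0, 0], 0.09], [[0.047, 0, -0.0006], [0, 0, 0], 0.06], [[0.047, 0, -0.0006], [0, 0, 0], 0.045], [[0.047, 0, -0.0006], [0, 0, 0], 0.03], [[0.047, 0, -0.0006], [0, 0, 0], 0.03], [[0.047, 0, -0.0006], [0, 0, 0], 0.03], [[0.047, 0, -0.0006], [0, 0, 0], 0.03]])

```text
time_s: 26.15
eef_pos: [0.5468, 0.3113, 0.0638]
tcp_rot: [1.284, 1.159, -1.283]
wrist_force: [-0.6, -1.1, 1.0]
gripper_width: 0.0403
```

```bash
python3 plan.py .5943,-.2876,.2,7.2
```

```text
t 26.15 p [0.5468 0.3113 0.0638] yaw (np.float64(-5.81), 'tilt', np.float64(0.06)) w 0.0403 F [-0.59 -1.15  1.02]
 shift [-0.1362  0.1081  0.591 ] turn [-13.01   0.    -0.06]
```

>>> move_arm(moves=[[[-0.015, 0, 0], [0, 0, 0], 0.03], [[-0.045, 0, 0], [0, 0, 0], 0.03], [[-0.08, 0, 0], [0, 0, 0], 0.03], [[-0.115, 0.001, 0.005], [0, 0, 0], 0.03], [[-0.135, 0.005, 0.027], [-1, 0, 0], 0.03], [[-0.14, 0.012, 0.065], [-2, 0, 0], 0.03], [[-0.14, 0.019, 0.105], [-3, 0, 0], 0.03], [[-0.14, 0.026, 0.145], [-4, 0, 0], 0.03], [[-0.14, 0.034, 0.185], [-5, 0, 0], 0.03], [[-0.14, 0.041, 0.225], [-6, 0, 0], 0.03]])

```text
time_s: 27.4
eef_pos: [0.5646, 0.082, 0.2048]
tcp_rot: [1.207, 1.209, -1.205]
wrist_force: [0.9, -0.6, -1.5]
gripper_width: 0.0399
```

```bash
python3 plan.py .5943,-.2876,.2,7.2
```

```text
t 27.4 p [0.5646 0.082  0.2048] yaw (np.float64(0.22), 'tilt', np.float64(0.13)) w 0.0399 F [ 0.93 -0.6  -1.53]
 shift [0.0049 0.0282 0.3698] turn [-6.98  0.01 -0.13]
```

>>> move_arm(moves=[[[0, 0.003, 0.04], [-1, 0, 0], 0.03], [[0, 0.006, 0.085], [-2, 0, 0], 0.03], [[0, 0.01, 0.13], [-3, 0, 0], 0.03], [[0, 0.014, 0.175], [-4, 0, 0], 0.03], [[0, 0.017, 0.22], [-5, 0, 0], 0.03], [[0, 0.02, 0.265], [-6, 0, 0], 0.03], [[0, 0.024, 0.308], [-7, 0, 0], 0.03], [[0, 0.027, 0.345], [-7, 0, 0], 0.03], [[0, 0.028, 0.365], [-7, 0, 0], 0.03], [[0, 0.0282, 0.37], [-7, 0, 0], 0.03]])

```text
time_s: 28.65
eef_pos: [0.5942, -0.2884, 0.2052]
tcp_rot: [1.118, 1.264, -1.115]
wrist_force: [1.5, 0.4, -0.8]
gripper_width: 0.0398
```

```bash
python3 plan.py .5943,-.2876,.0645,7.2
```

```text
t 28.65 p [ 0.5942 -0.2884  0.2052] yaw (np.float64(7.16), 'tilt', np.float64(0.14)) w 0.0398 F [ 1.54  0.42 -0.82]
 shift [ 1.407e-01 -1.000e-04 -8.000e-04] turn [-0.04 -0.   -0.14]
```

>>> move_arm(moves=[[[0.012, 0, 0], [0, 0, 0], 0.03], [[0.035, 0, 0], [0, 0, 0], 0.03], [[0.065, 0, -0.0008], [0, 0, 0], 0.03], [[0.093, 0, -0.0008], [0, 0, 0], 0.03], [[0.115, 0, -0.0008], [0, 0, 0], 0.03], [[0.129, 0, -0.0008], [0, 0, 0], 0.03], [[0.136, 0, -0.0008], [0, 0, 0], 0.03], [[0.139, 0, -0.0008], [0, 0, 0], 0.03], [[0.14, 0, -0.0008], [0, 0, 0], 0.03], [[0.14, 0, -0.0008], [0, 0, 0], 0.03]])

```text
time_s: 29.9
eef_pos: [0.5949, -0.2879, 0.0661]
tcp_rot: [1.118, 1.263, -1.114]
wrist_force: [-0.1, 0.3, -1.7]
gripper_width: 0.0399
```

```bash
python3 plan.py .5943,-.2876,.0638,7.2
python3 - <<'E'
from rig import optics
import cv2,numpy as np
im=np.vstack([optics.snapshot(n)[0] for n in ('scene','wrist')])
cv2.imwrite('pics/a12.png',cv2.resize(im[:,:,::-1],(480,600)))
E
```

```text
t 29.9 p [ 0.5949 -0.2879  0.0661] yaw (np.float64(7.16), 'tilt', np.float64(0.21)) w 0.0399 F [-0.14  0.27 -1.67]
 shift [ 0.0023 -0.0006 -0.0004] turn [-0.04  0.05 -0.2 ]
```

View pics/a12.png

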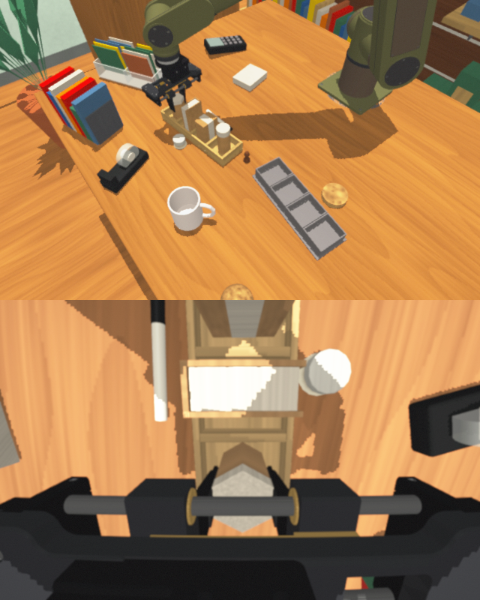

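The hexbox is in the last compartment at (243,485) and the guidebook is upright at (243,388). I'll set it down, release and rise.

>>> move_arm(moves=[[[0.0015, 0, 0], [0, 0, 0], 0.03], [[0.003, 0, 0], [0, 0, 0], 0.03], [[0.003, 0, 0], [0, 0, 0], 0.042], [[0.003, 0, 0], [0, 0, 0], 0.055], [[0.003, 0, 0], [0, 0, 0], 0.075], [[0.003, 0, 0], [0, 0, 0], 0.095], [[0.003, 0, 0], [0, 0, 0], 0.095], [[-0.02, 0, 0], [0, 0, 0], 0.095], [[-0.06, 0, 0], [0, 0, 0], 0.095], [[-0.1, 0, 0], [0, 0, 0], 0.095]])

```text
time_s: 31.25
eef_pos: [0.5947, -0.288, 0.1688]
tcp_rot: [1.118, 1.261, -1.114]
wrist_force: [0.6, -0.5, -1.0]
gripper_width: 0.0945
```

>>> move_arm(moves=[[[-0.03, 0, 0], [0, 0, 0], 0.095], [[-0.06, 0, 0], [0, 0, 0], 0.095], [[-0.08, 0, -0.02], [0, 0, 0], 0.095], [[-0.08, -0.01, -0.06], [0, 0, 0], 0.095], [[-0.08, -0.02, -0.1], [0, 0, 0], 0.095], [[-0.08, -0.03, -0.15], [0, 0, 0], 0.095], [[-0.08, -0.04, -0.2], [0, 0, 0], 0.095], [[-0.08, -0.05, -0.24], [0, 0, 0], 0.095], [[-0.08, -0.05, -0.27], [0, 0, 0], 0.095], [[-0.08, -0.05, -0.28], [0, 0, 0], 0.095]])

```text
time_s: 32.5
eef_pos: [0.509, -0.0143, 0.2486]
tcp_rot: [1.116, 1.262, -1.112]
wrist_force: [-0.1, -0.4, -0.1]
gripper_width: 0.0951
```

Run:
```python
from fit import *
from rig import optics,manip
L=[];I=[]
for n in ['scene','side','wrist']:
    c=optics.camera_params(n);s=manip.sense();p,d=optics.snapshot(n);I.append(p)
    T=c['cam_to_world'] if n!='wrist' else wristT(s,c)
    L.append(cloud(p,d,c,T))
cv2.imwrite('pics/f.png',cv2.resize(np.vstack(I[:2])[:,:,::-1],(480,600)))
P=np.vstack([l[0] for l in L]);hmap(P,np.vstack([l[1] for l in L]),'f')
c0=np.array([.5808,-.1805]);a=np.radians(7.2)
for b,(P,_) in zip(('scene','side','wrist'),L):
    Q=comps(P,.07,.125,(.5,.66,-.36,0));print(b)
    q=Q[:,:2]-c0;X=q@[np.cos(a),np.sin(a)];Y=q@[-np.sin(a),np.cos(a)]
    for y in(108,36,-36,-108):
        m=abs(Y-y/1e3)<.035
        if m.sum()<30: continue
        zt=np.percentile(Q[m,2],95);m&=Q[:,2]>zt-.004;m&=Q[:,2]<zt+.004
        (cc,sz,_)=cv2.minAreaRect(np.c_[X[m],Y[m]].astype(np.float32));print(y,np.round(cc,4),np.round(sz,4),zt.round(4), 'slope',np.linalg.lstsq(np.c_[X[m],Y[m],np.ones(m.sum())],Q[m,2],rcond=None)[0][:2].round(3))
print(manip.sense()['time_s'])
```

```text
scene
108 [0.0011 0.1074] [0.0423 0.0367] 0.1133 slope [-0.     0.006]
36 [0.0018 0.0352] [0.0587 0.0443] 0.0994 slope [-0.    -0.002]
-36 [ 0.0002 -0.0344] [0.0328 0.0629] 0.1148 slope [-0.003  0.019]
-108 [ 0.0018 -0.1078] [0.0443 0.0402] 0.0958 slope [-0.011 -0.004]
side
108 [-0.0009  0.1109] [0.0363 0.0378] 0.111 slope [ 0.002 -0.026]
36 [0.0002 0.0367] [0.0569 0.0421] 0.0972 slope [-0.003 -0.012]
-36 [-0.0011 -0.0332] [0.0612 0.0326] 0.1132 slope [-0.001  0.003]
-108 [ 1.000e-04 -1.158e-01] [0.0193 0.0384] 0.0936 slope [-0.     0.002]
wrist
108 [0.     0.1091] [0.0382 0.0385] 0.1116 slope [ 0.007 -0.008]
36 [0.0011 0.0304] [0.0328 0.0575] 0.0979 slope [-0.004  0.003]
32.65
```

View pics/f.png

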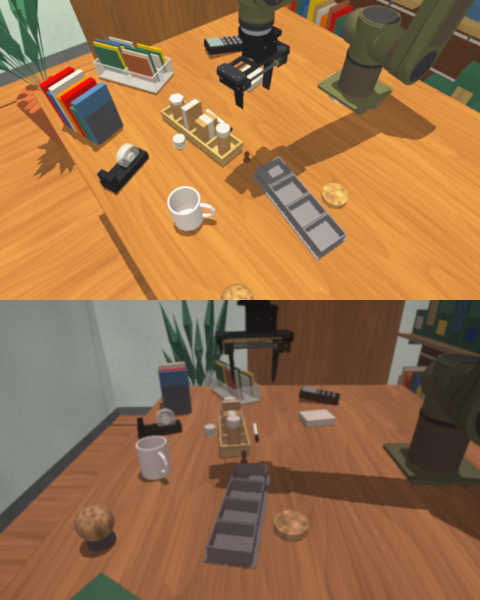

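View pics/f_h.png

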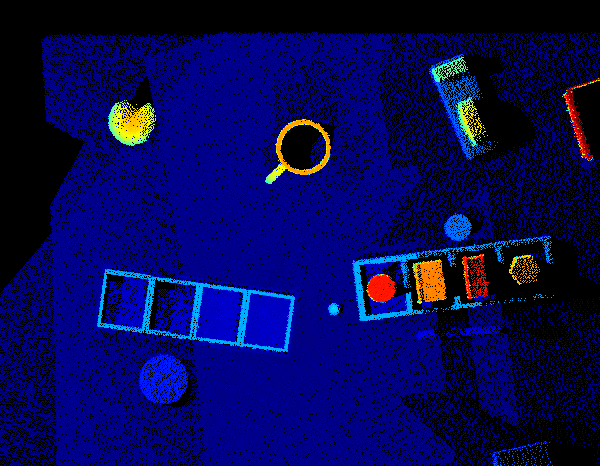

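All four stand level within about 2 mm of their compartment centres, with tops at the same heights as in the tray.

```bash
python3 -c "
from rig import sign_off
print(sign_off())"
```

```text
the job is handed in; nothing more can be done
None
```

I moved all four goods into the rack in reverse order and handed the job in at about 32.7 s. From the rack's left end they stand tube, carton, guidebook, hexbox; in the tray, from the left, they were hexbox, guidebook, carton, tube. I gripped each one across the tray's x axis, set it down, released it and moved the arm clear.

**Position and height:** In the final scene-camera check, each item was within about 2 mm of its compartment's centre. Tops were level, at the same heights as in the tray to within about 1.5 mm, so they rest on the compartment floors. The carton may have settled 1–2 mm when I let go.

**Disagreements:**
- **Hexbox, side camera:** it read about 8 mm off centre, because the guidebook hid part of it.
- **Carton, wrist camera:** it read about 6 mm off centre, from a partial view.
- **Hexbox and guidebook, wrist camera:** it did not see either in the final check.

The scene camera, which had the clearest view, put the hexbox and carton within 2 mm. All of these readings are inside the 20 mm tolerance along the row.

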